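# Key and seat the stuffing plate in the mincer head

### The job

The steel plate with three large openings stands proud on the upright mincer head because the notch in its edge is out of line with the brass pin in the head. With a fingertip, turn the plate round on its shaft until the notch meets the pin, then press the plate down until it is fully home in the head. Do not lift the plate, do not ram it, and leave the other things on the table where they are; finish clear of everything.

Things in the scene. Friction and masses are not known exactly. Their poses are not given: they have to be found in the camera images.
- mincer_head: Fixed grey cast mincer head standing mouth up on the table; origin under its upright axis at table height. Rim 140 mm high, threaded mouth 142 mm across, round foot 148 mm. Its own -x points to the brass pin, its own +y to the feed throat, a short pipe that reaches 130 mm from the axis and stays below 100 mm height
- pin_tip (a point): Tip of the upright brass locating pin, 2.3 mm below the rim and 60 mm from the head's axis, in a 13 mm wide slot cut through the rim. The pin is 10 mm across; its last 3.5 mm taper to 4 mm
- plate_notch (a point): Middle of the notch in the plate's edge, 60 mm from the plate's axis, on its upper face. The notch is 16 mm wide, 8 mm deep, through the full thickness. Within about 4 degrees of the pin the plate can be pressed home; elsewhere its underside meets the pin's tip and it stays up
- plate_hub (a point): Centre of the plate on its upper face, on the upright axis about which it turns, 152 mm above the table at the start. The shaft's end is flush with or below this face
- plate: Bright steel plate, 120 mm across, 14 mm thick; origin on its axis at the underside, own -x to the notch, z up. Ring (radius 50 to 60 mm), eye (radius 15 mm) with a brass bush, three 12 mm wide spokes: one points to the notch, the others 120 degrees either side. Between them three through openings (radius 15 to 50 mm), free to 30 mm below the upper face at the start
- plate_bush (a joint): How far the plate has gone down the shaft, m: 0 at the start (riding just over the pin's tip), 0.010 fully home (upper face 2 mm above the rim), negative when lifted. Snug fit: going down takes about 8 N, turning (either way, without end) about 2 N on the side of a spoke; it stays where it is left
- ring_nut_mid (a point): Middle of the grey ring nut with six lugs that lies on the table, 182 mm across and 37 mm high; loose, to be left alone
- stuffing_tube_mid (a point): Point half-way up the white stuffing tube that stands on its flange (117 mm across, 145 mm tall); loose, to be left alone
- cutlery_roll_1: Rolled napkin with cutlery, farthest from the robot of the three; loose, to be left alone
- cutlery_roll_2: Middle cutlery roll; loose, to be left alone
- cutlery_roll_3: Nearest cutlery roll; loose, to be left alone
- order_bell: Silver service bell with a black foot, 85 mm across, 64 mm high; loose, to be left alone
- tape_roll: Roll of tan tape lying flat, 98 mm across; loose, to be left alone
- tongs: Steel tongs lying flat near the front edge, 254 mm long; loose, to be left alone

How it is judged:
By the outcome, as a careful person would: the job done as asked, in the order asked, and still so for the second after the job is handed in, with the robot touching nothing.
It also fails if it takes over 64 s, if anything falls off the work surface, if the arm or the gripper's body presses on something with over 40 N, if the wrist force passes 120 N, or if a joint passes its speed limit or range.

### The arm

A 7-joint arm with a two-finger parallel gripper is mounted at the origin on a cart in front of the work surface, level with it; the furniture and walls round the work are solid. World frame = base frame: x ahead of the robot, y to its left, z up, the work surface at z = 0. Lengths are in m, angles in rad, forces in N, time in s.
With the tool pointing down it reaches from about 0.425 to 0.875 m from the base axis. Payload 4.7 kg.
Tool frame: the origin (TCP) lies between the finger pads; the fingertips stand 14 mm ahead of it and the grasp point (between the pads) lies 5 mm behind it (arm.tips_ahead is the z of the fingertips in the tool frame, in m); z points along the fingers, y is the line along which they close (so a half turn about z gives the same grasp; the last joint's range is limited). The gripper opens to 87 mm and grips with 3 to 60 N. Pads are 19 mm wide; open, the fingers measure 117 mm over their backs; the gripper's body (75 mm by 190 mm) begins 51 mm behind the grasp point.
Start: joints at [-1.174, 0.321, -0.07, 1.45, 0.023, 1.371, -0.057], TCP at [0.243, 0.603, 0.237] pointing down, gripper open.
Joint ranges: [-2.86, 2.86], [-0.3, 2.09], [-1.38, 1.24], [0.06, 2.45], [-1.56, 4.7], [0.09, 2.05], [-2.69, 2.69]. Speed limits (rad/s): [2.57, 2.57, 3.14, 3.14, 3.14, 3.14, 3.14].

### API

Orientations are given as a rotation vector (axis times angle).
In Python, from station import arm, eyes, spotter gives the robot as it stands. The module is installed in compiled form; this text tells all that it offers.
- The arm moves only by the shell command python3 -m inch 'ROWS' [OPENING] [FORCE]. ROWS is JSON, one flat list of numbers, 4 for each row, row after row: the shift along the tool's x, y, z in cm, then the turn about the tool's z in degrees. A call has 1 to 5 rows; each row is the pose to reach, as a shift and turn from the pose commanded when the call began, along the tool's axes at that moment; what a row does not reach only later rows make up. A row lasts 1/8 s, in which the tool goes at most 62.5 mm and 10.7 degrees, less where a joint would pass 70% of its speed; a pose out of reach is approached as far as the arm can. A call with a gripper value outside its range is refused whole. OPENING is the finger opening in cm, from 0 to 8.7, set as the call begins (- or left out, the last holds). The fingers move at their own pace and stop on an object; FORCE is the grip in N (left out, the last holds). Time passes only in rows, so rows that repeat a pose let the fingers close. It gives the time, the measured TCP pose, the force, the opening and the grip force at its end, in the units of the state.
- arm.read_state(): the state, without advancing time (a new reading comes with each control period).
- eyes.grab_frame(name): name is "scene" or "top"; returns a dict with "image" (420x560x3 uint8, red, green, blue), "fx", "fy", "cx", "cy" (pixels), "extrinsics" (4x4, takes a point from world to camera coordinates). Camera axes: x right, y down, z forward; pixel columns grow to the right and rows downward; lengths in m; the calibration is good to about 2 mm. A picture is of the moment at which its call begins. There is no depth.
- arm.close_job(): hands the job in; it is judged then, once.
Trained networks look in a picture, given as the dict that the camera call returned (one of the last four; its "shot" number tells which), for a name from the list of things; names that differ only in an ending like _2 or _b are one class to them, and where a whole thing is asked for, a point or a joint stands for the part that bears it (a point fixed in the world has none). Each returns a list of dicts, best first, with "score" (0 to 1); they miss things now and then, are a little off and sometimes report something else, mostly with a low value. They report only what shows in the picture. A call takes as long as a camera call.
- spotter.boxes_of(picture, label): "box" ([left, top, width, height] in pixels, round what is visible of it).
The state is a dict: "time_s": time; "joints": joint angles; "joint_vel": joint speeds; "effort": joint torques, N m; "tool_pos": TCP position; "ee_rot": TCP orientation; "wrist_force": force on the tool from outside, world axes, zero at the start; "wrist_torque": the same for the moment, N m; "grip_width": opening from 0.0 (shut) to 1.0 (fully open); "finger_force": force on a finger pad.
Only numpy, scipy, OpenCV 4.12 (cv2) and the standard library are available. Lean on these libraries where they do the work, as an engineer would, in place of code of your own. Each camera call takes 0.05 s, during which the arm holds its last target. There are 200 camera calls.

## Working session

There is one attempt and no reset: what is moved stays moved. The work goes in short steps, Python scripts to look and compute and a shell command to move; the robot and the scene stay as the last step left them, time stands still between calls to the robot, and variables do not carry over. Pictures are saved under pics/ and viewed, at most 10 in all, crops included, and the job is handed in when it is done.

```bash
mkdir -p pics; cat > h.py <<'E'
import numpy as np, cv2
from station import arm, eyes, spotter
from scipy.spatial.transform import Rotation as R
def ray(f,u,v,z):
    E=np.array(f["extrinsics"]);Rm=E[:3,:3];c=-Rm.T@E[:3,3]
    d=Rm.T@np.array([(u-f["cx"])/f["fx"],(v-f["cy"])/f["fy"],1]);return c+d*(z-c[2])/d[2]
def proj(f,p):
    E=np.array(f["extrinsics"]);q=E[:3,:3]@np.array(p)+E[:3,3]
    return np.array([f["fx"]*q[0]/q[2]+f["cx"],f["fy"]*q[1]/q[2]+f["cy"]])
E
cat > a.py <<'E'
from h import *
s=arm.read_state();print(s["tool_pos"],R.from_rotvec(s["ee_rot"]).as_matrix().round(3).tolist(),s["grip_width"],arm.tips_ahead)
for n in("top","scene"):
    f=eyes.grab_frame(n);cv2.imwrite(f"pics/{n}0.png",f["image"][:,:,::-1])
    E=np.array(f["extrinsics"]);print(n,(-E[:3,:3].T@E[:3,3]).round(3),f["fx"])
    for l in("plate","mincer_head","plate_notch","stuffing_tube_mid","ring_nut_mid"):
        for b in spotter.boxes_of(f,l)[:2]:
            x,y,w,h=b["box"];print(l,round(b["score"],2),np.round(b["box"]),ray(f,x+w/2,y+h/2,.152 if 'plate' in l else .07).round(3))
E
python3 a.py
```

```text
[0.24262408 0.602455   0.23546133] [[-0.928, 0.373, -0.001], [0.373, 0.928, -0.002], [-0.0, -0.002, -1.0]] 0.9998686573628967 0.014
top [0.386 0.002 1.218] 449.20212546218664
plate 0.96 [223. 173.  51.  52.] [0.527 0.072 0.152]
mincer_head 0.57 [196. 170.  82.  68.] [0.526 0.106 0.07 ]
plate_notch 0.68 [226. 176.  46.  50.] [0.522 0.073 0.152]
stuffing_tube_mid 0.85 [137. 181.  43.  42.] [0.533 0.309 0.07 ]
stuffing_tube_mid 0.59 [196. 171.  83.  62.] [0.531 0.106 0.07 ]
ring_nut_mid 0.82 [122. 229.  65.  71.] [0.372 0.316 0.07 ]
scene [-0.414 -0.623  0.617] 511.26880895114186
plate 0.56 [243. 173.  50.  19.] [0.52  0.068 0.152]
mincer_head 0.87 [224. 174.  77.  76.] [0.519 0.086 0.07 ]
plate_notch 0.56 [245. 175.  42.  23.] [0.497 0.057 0.152]
stuffing_tube_mid 0.88 [182. 160.  40.  60.] [0.538 0.311 0.07 ]
ring_nut_mid 0.73 [148. 206.  42.  41.] [0.327 0.221 0.07 ]
ring_nut_mid 0.55 [245. 173.  46.  26.] [0.664 0.173 0.07 ]
```

View pics/top0.png

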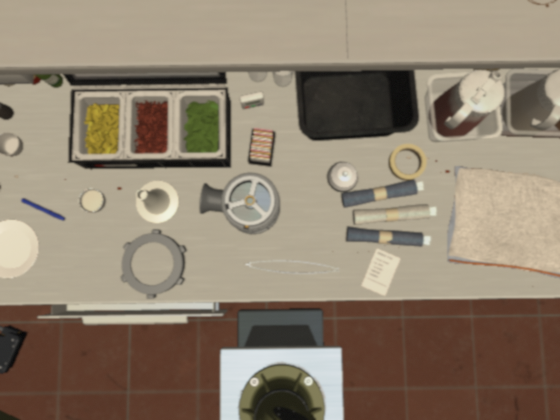

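View pics/scene0.png

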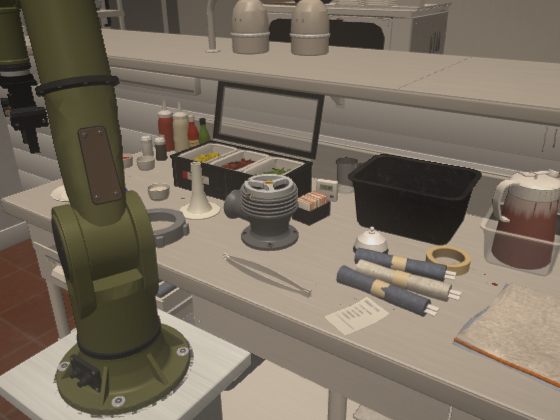

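The top view shows the head at about (250,200), with the throat to the left (+y) and a brass spot at about (247,227). The tube is at (157,202). I'll zoom in on the plate and check the calibration.

```bash
cat > b.py <<'E'
from h import *
import sys
k=sys.argv[1]
f=eyes.grab_frame("top");g=eyes.grab_frame("scene");s=arm.read_state()
print("tcp",proj(f,s["tool_pos"]),proj(g,s["tool_pos"]),"base",proj(f,[0,0,0]),proj(g,[0,0,0]))
a=cv2.resize(f["image"][155:245,195:285],(540,540),interpolation=cv2.INTER_CUBIC)
b=cv2.resize(g["image"][165:215,225:305],(800,500),interpolation=cv2.INTER_CUBIC)[:,:,::-1]
cv2.imwrite(f"pics/t{k}.png",a[:,:,::-1]);cv2.imwrite(f"pics/s{k}.png",b)
E
python3 b.py 1
```

```text
tcp [ -2.43370682 329.09748568] [ 29.34141155 142.20368205] base [281.38495898 407.77016969] [125.12236068 365.19294764]
```

View pics/t1.png

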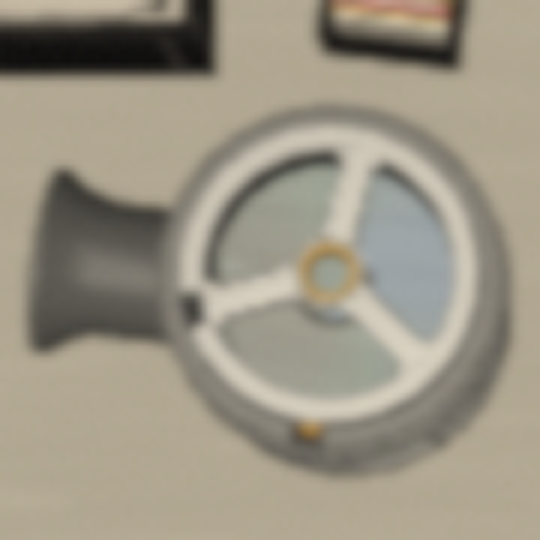

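View pics/s1.png

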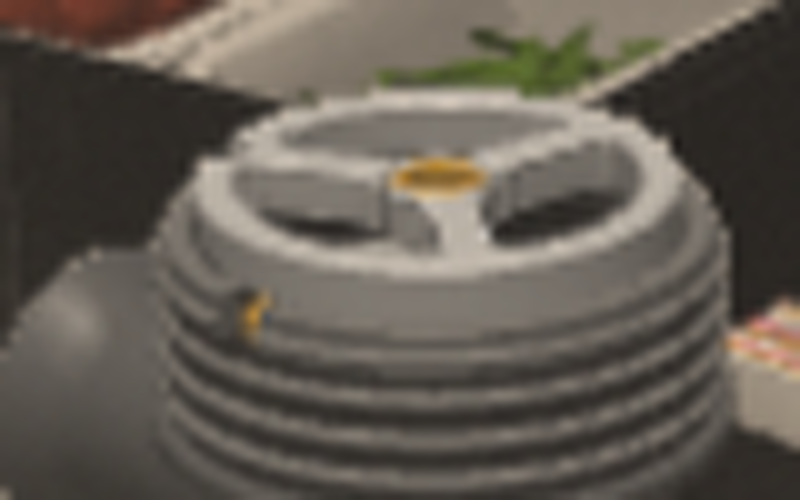

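The top crop shows the bush at (330,272), the notch at (193,308) at the end of the left spoke, and the brass pin at (310,432). I'll turn these into positions and angles.

```bash
cat > c.py <<'E'
from h import *
f=eyes.grab_frame("top")
def P(x,y,z): return ray(f,195+(x+.5)/6-.5,155+(y+.5)/6-.5,z)
hub=P(330,272,.152);ring=P(329,271,.152);n=P(193,308,.152);pin=P(310,432,.1377)
s2=P(358,148,.152);s3=P(425,362,.152)
print(hub,n,pin)
for q in(n,pin,s2,s3): d=q-hub;print(np.hypot(*d[:2]),np.degrees(np.arctan2(d[1],d[0])))
g=eyes.grab_frame("scene");print("scene hub",ray(g,225+437/10,165+177/10,.152), "pin",ray(g,225+25.5,165+30.5,.137))
s=arm.read_state();Rm=R.from_rotvec(s["ee_rot"]).as_matrix()
print("hub in tool cm",Rm.T@(hub-s["tool_pos"])*100)
E
python3 c.py
```

```text
[0.52456615 0.07003934 0.152     ] [0.51079578 0.12467139 0.152     ] [0.46176297 0.07930048 0.1377    ]
0.05634078848872246 104.14709713206696
0.06348234935418423 171.61145006042324
0.051306878280815496 -12.925826907047007
0.052400457953446986 -134.19846308581032
scene hub [0.52178987 0.06585188 0.152     ] pin [0.46191515 0.07632046 0.137     ]
hub in tool cm [-46.03994926 -38.91654178   8.45889868]
```

```bash
cat > w.py <<'E'
from h import *
import sys
C=np.array([.5235,.069])
# args: phi_deg r_mm z_tip_m  -> row relative to present pose (tool y = phi-90)
def rows(ts):
    s=arm.read_state();Rm=R.from_rotvec(s["ee_rot"]).as_matrix();p=np.array(s["tool_pos"])
    print("t",round(s["time_s"],2),"p",p.round(4),"yaw",np.degrees(np.arctan2(Rm[1,1],Rm[0,1])).round(1),"F",np.round(s["wrist_force"],1),"z-axis",Rm[:,2].round(3))
    y0=np.degrees(np.arctan2(Rm[1,1],Rm[0,1]))
    for phi,r,z in ts:
        a=np.radians(phi);q=np.r_[C+r/1000*np.array([np.cos(a),np.sin(a)]),z+.014]
        d=Rm.T@(q-p)*100;print(phi,d.round(2),"turn",round(-((phi-90-y0+180)%360-180),1))
if __name__=="__main__":
    rows([tuple(map(float,a.split(","))) for a in sys.argv[1:]])
E
python3 -m inch '[-3.9,-3,0,9,-7.8,-6,0,18,-11.7,-9,0,27,-15.6,-12,0,36,-19.5,-15,0,45]' 0 10; python3 w.py 46,33,.19
```

```text
time_s: 1.42
tool_pos: [0.3684, 0.3895, 0.2368]
ee_rot: [1.739, 2.616, 0.001]
wrist_force: [0.5, 0.2, -0.3]
grip_width: 0.52
finger_force: 0.0
t 1.43 p [0.3684 0.3895 0.2368] yaw 22.8 F [ 0.5  0.2 -0.3] z-axis [ 0.     0.001 -1.   ]
46.0 [-34.26   4.92   3.27] turn 66.8
```

```bash
python3 -m inch '[-5,0.7,0,10,-10,1.4,0,20,-15,2.1,0,30,-20,2.8,0,40,-25,3.5,0,50]'; python3 w.py 46,33,.19
```

```text
time_s: 2.05
tool_pos: [0.4986, 0.1733, 0.2369]
ee_rot: [-2.682, -1.636, -0.002]
wrist_force: [0.4, 0.8, 1.0]
grip_width: 0.014
finger_force: 0.0
t 2.05 p [0.4986 0.1733 0.2369] yaw -27.2 F [0.4 0.8 1. ] z-axis [ 0.001  0.001 -1.   ]
46.0 [-4.97  7.94  3.29] turn 16.8
```

```bash
python3 -m inch '[-2.5,4,1,8,-5,7.9,2,17,-5,7.9,3.3,17,-5,7.9,3.3,17,-5,7.9,3.3,17]'; python3 w.py 46,33,.165 46,33,.143; python3 b.py 2
```

```text
time_s: 2.68
tool_pos: [0.5453, 0.0961, 0.2039]
ee_rot: [-2.889, -1.234, -0.001]
wrist_force: [-0.0, -0.4, -0.3]
grip_width: 0.005
finger_force: 0.0
t 2.67 p [0.5453 0.0961 0.2039] yaw -43.8 F [-0.  -0.4 -0.3] z-axis [ 0.     0.001 -1.   ]
46.0 [-0.16  0.32  2.49] turn 0.2
46.0 [-0.16  0.32  4.69] turn 0.2
tcp [236.78531104 188.00437561] [264.1042838  157.52795661] base [281.38495898 407.77016969] [125.12236068 365.19294764]
```

View pics/s2.png

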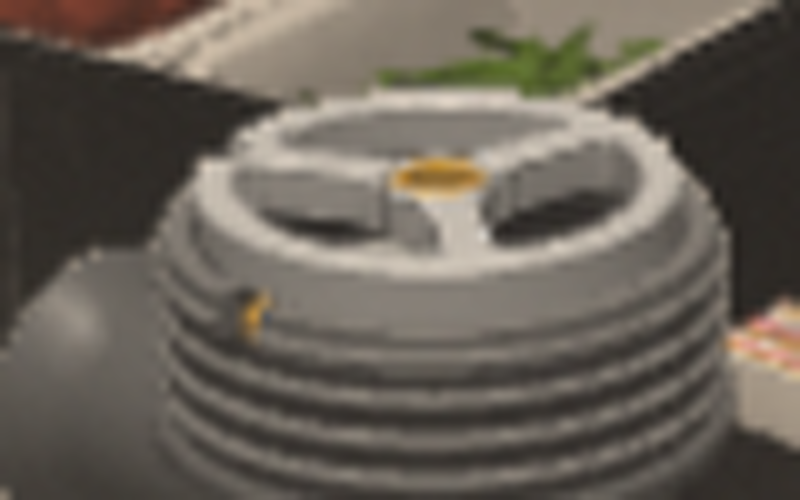

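The plate is untouched: bush at crop (437,177), opening clear, fingertip just above the crop. Lower in, checking for contact.

```bash
python3 -m inch '[-0.1,0.1,0.5,0,-0.1,0.1,1.2,0,-0.1,0.1,2,0,-0.1,0.1,2.5,0,-0.1,0.1,2.5,0]'; python3 w.py 46,33,.158 46,33,.143
```

```text
time_s: 3.4
tool_pos: [0.5453, 0.0928, 0.1779]
ee_rot: [-2.891, -1.229, 0.002]
wrist_force: [0.4, 0.4, 0.8]
grip_width: 0.004
finger_force: 0.0
t 3.4 p [0.5453 0.0928 0.1779] yaw -43.9 F [0.4 0.4 0.8] z-axis [-0.001 -0.    -1.   ]
46.0 [0.07 0.09 0.59] turn 0.1
46.0 [0.08 0.09 2.09] turn 0.1
```

```bash
python3 -m inch '[0.1,0.1,0.5,0,0.1,0.1,0.9,0,0.1,0.1,1.2,0,0.1,0.1,1.4,0]'; python3 -m inch '[0,0,0.2,0,0,0,0.4,0,0,0,0.6,0,0,0,0.7,0]';python3 w.py 50,33,.143 54,33,.143 58,33,.143 62,33,.143 66,33,.143 70,33,.143
```

```text
time_s: 3.9
tool_pos: [0.547, 0.0929, 0.1643]
ee_rot: [-2.891, -1.229, 0.0]
wrist_force: [-0.3, -0.7, -0.5]
grip_width: 0.002
finger_force: 0.0
time_s: 4.4
tool_pos: [0.547, 0.093, 0.1574]
ee_rot: [-2.891, -1.229, 0.0]
wrist_force: [0.4, -0.1, 0.1]
grip_width: 0.006
finger_force: 0.0
t 4.4 p [0.547  0.093  0.1574] yaw -43.9 F [ 0.4 -0.1  0.1] z-axis [-0.  0. -1.]
50.0 [-0.07 -0.26  0.04] turn -3.9
54.0 [-0.09 -0.49  0.04] turn -7.9
58.0 [-0.13 -0.71  0.04] turn -11.9
62.0 [-0.19 -0.94  0.04] turn -15.9
66.0 [-0.26 -1.16  0.04] turn -19.9
70.0 [-0.34 -1.37  0.04] turn -23.9
```

```bash
python3 -m inch '[-0.07,-0.26,0,-4,-0.09,-0.49,0,-8,-0.13,-0.71,0,-12,-0.19,-0.94,0,-16,-0.26,-1.16,0,-20]'; python3 w.py 70,33,.143 74,33,.143 78,33,.143 82,33,.143 86,33,.143
```

```text
time_s: 5.03
tool_pos: [0.5372, 0.0991, 0.1577]
ee_rot: [2.631, 1.715, 0.001]
wrist_force: [2.2, 0.3, -1.2]
grip_width: 0.006
finger_force: 1.0
t 5.03 p [0.5372 0.0991 0.1577] yaw -23.8 F [ 2.2  0.3 -1.2] z-axis [ 0.001  0.    -1.   ]
70.0 [-0.02 -0.25  0.07] turn -3.8
74.0 [-0.04 -0.48  0.07] turn -7.8
78.0 [-0.08 -0.71  0.07] turn -11.8
82.0 [-0.13 -0.93  0.07] turn -15.8
86.0 [-0.2  -1.15  0.07] turn -19.8
```

```bash
python3 -m inch '[-0.02,-0.25,0,-4,-0.04,-0.48,0,-8,-0.08,-0.71,0,-12,-0.13,-0.93,0,-16,-0.2,-1.15,0,-20]'; python3 w.py 90,33,.143 94,33,.143 98,33,.143 102,33,.143 106,33,.143
```

```text
time_s: 5.65
tool_pos: [0.5268, 0.1019, 0.1579]
ee_rot: [2.293, 2.145, 0.004]
wrist_force: [4.0, -0.4, -0.9]
grip_width: 0.003
finger_force: 1.2
t 5.65 p [0.5268 0.1019 0.1579] yaw -3.8 F [ 4.  -0.4 -0.9] z-axis [ 0.003  0.    -1.   ]
90.0 [-0.01 -0.33  0.09] turn -3.8
94.0 [-0.04 -0.56  0.09] turn -7.8
98.0 [-0.07 -0.78  0.09] turn -11.8
102.0 [-0.13 -1.01  0.08] turn -15.8
106.0 [-0.2  -1.23  0.08] turn -19.8
```

```bash
python3 -m inch '[-0.01,-0.27,0,-4,-0.04,-0.5,0,-8,-0.07,-0.73,0,-12,-0.13,-0.96,0,-16,-0.2,-1.18,0,-20]'; python3 w.py 110,33,.143 114,33,.143 118,33,.143; python3 b.py 3
```

```text
time_s: 6.28
tool_pos: [0.515, 0.1011, 0.1581]
ee_rot: [1.885, 2.511, 0.004]
wrist_force: [2.5, 0.5, -0.5]
grip_width: 0.002
finger_force: 1.1
t 6.28 p [0.515  0.1011 0.1581] yaw 16.2 F [ 2.5  0.5 -0.5] z-axis [ 0.003  0.001 -1.   ]
110.0 [-0.03 -0.3   0.11] turn -3.8
114.0 [-0.05 -0.53  0.11] turn -7.8
118.0 [-0.09 -0.76  0.11] turn -11.8
tcp [236.3976415  203.91453532] [255.36424189 178.3976112 ] base [281.38495898 407.77016969] [125.12236068 365.19294764]
```

View pics/s3.png

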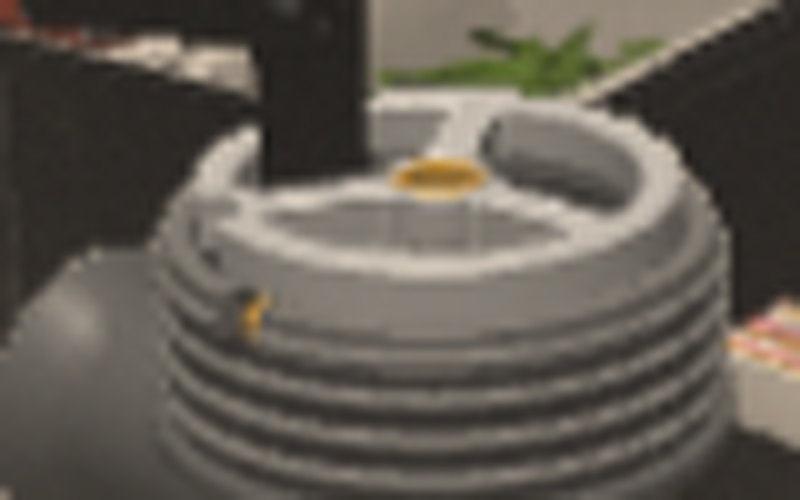

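The plate has turned: the notch is at crop (225,208), its spoke runs to the bush from there, and the other spokes end near (468,105) and (600,225). The notch still falls short of the pin at (255,305).

```bash
cat > d.py <<'E'
from h import *
import sys
g=eyes.grab_frame("scene")
def P(x,y,z=.152): return ray(g,225+(x+.5)/10-.5,165+(y+.5)/10-.5,z)
h=P(439,177)
for a in sys.argv[1:]:
    x,y,*z=map(float,a.split(","));d=P(x,y,*(z or [.152]))-h;print(a,np.hypot(*d[:2]).round(4),np.degrees(np.arctan2(d[1],d[0])).round(1))
print(h)
# expected pin pixel & notch pixel for pin angles
for th in(168,171,174):
    a=np.radians(th)
    for z in(.152,.1377):print(th,z,(proj(g,[h[0]+.06*np.cos(a),h[1]+.06*np.sin(a),z])-[225,165])*10)
E
python3 d.py 225,208 232,212 468,105 600,225 258,300,.1377
```

```text
225,208 0.0547 144.9
232,212 0.0539 148.2
468,105 0.0494 27.4
600,225 0.0505 -94.4
258,300,.1377 0.0599 169.4
[0.52385099 0.06809924 0.152     ]
168 0.152 [247.01534157 238.58088121]
168 0.1377 [249.12769404 293.93846648]
171 0.152 [255.83454005 242.10028616]
171 0.1377 [257.90711571 297.5324322 ]
174 0.152 [265.18884527 245.43384118]
174 0.1377 [267.21870104 300.93677531]
```

```bash
python3 -m inch '[-0.02,-0.27,0,-4,-0.05,-0.5,0,-8,-0.09,-0.73,0,-12,-0.15,-0.95,0,-16,-0.22,-1.17,0,-20]'; python3 w.py 128,33,.143 129,33,.143
```

```text
time_s: 7.05
tool_pos: [0.5038, 0.0961, 0.158]
ee_rot: [1.422, 2.8, 0.003]
wrist_force: [2.4, 1.4, -0.3]
grip_width: 0.007
finger_force: 1.1
t 7.05 p [0.5038 0.0961 0.158 ] yaw 36.1 F [ 2.4  1.4 -0.3] z-axis [ 0.002  0.001 -1.   ]
128.0 [-0.05 -0.11  0.1 ] turn -1.9
129.0 [-0.06 -0.17  0.1 ] turn -2.9
```

```bash
python3 -m inch '[-0.03,-0.12,0,-2,-0.03,-0.12,0,-2,0,0.3,0,-2,0,0.4,0,-2]'; python3 -m inch '[0,0,-1,0,0,0,-2.5,0,0,0,-5,0,0,0,-8,0,0,0,-8,0]'; python3 w.py 128,33,.143; python3 b.py 4
```

```text
time_s: 7.55
tool_pos: [0.5058, 0.0976, 0.1571]
ee_rot: [-1.376, -2.823, 0.002]
wrist_force: [0.5, -0.6, -0.4]
grip_width: 0.007
finger_force: 0.0
time_s: 8.18
tool_pos: [0.5081, 0.098, 0.2413]
ee_rot: [1.374, 2.82, 0.007]
wrist_force: [0.6, 0.1, 0.2]
grip_width: 0.006
finger_force: 0.0
t 8.18 p [0.5081 0.098  0.2413] yaw 38.0 F [0.6 0.1 0.2] z-axis [ 0.006  0.002 -1.   ]
128.0 [ 0.08 -0.62  8.43] turn 0.0
tcp [234.48190837 203.27885268] [253.33697952 148.36152087] base [281.38495898 407.77016969] [125.12236068 365.19294764]
```

View pics/s4.png

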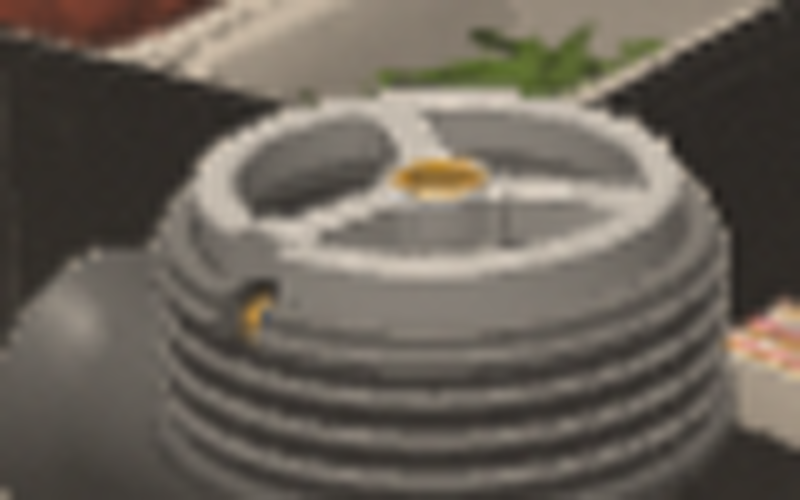

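The notch now sits directly above the pin: gap in the upper ring edge at about (260,243), dark notch at (258,285), pin at (255,310). The other spokes end near (403,115) and (630,192).

```bash
python3 d.py 260,243 400,112 632,192 300,236| head -5;  python3 - <<'E'
from h import *
f=eyes.grab_frame("top")
a=f["image"][185:242,215:285]
cv2.imwrite("pics/t5.png",cv2.resize(a,(700,570),interpolation=cv2.INTER_CUBIC)[:,:,::-1])
E
```

```text
260,243 0.0585 169.4
400,112 0.0457 48.4
632,192 0.0484 -68.4
300,236 0.0492 173.6
[0.52385099 0.06809924 0.152     ]
```

View pics/t5.png

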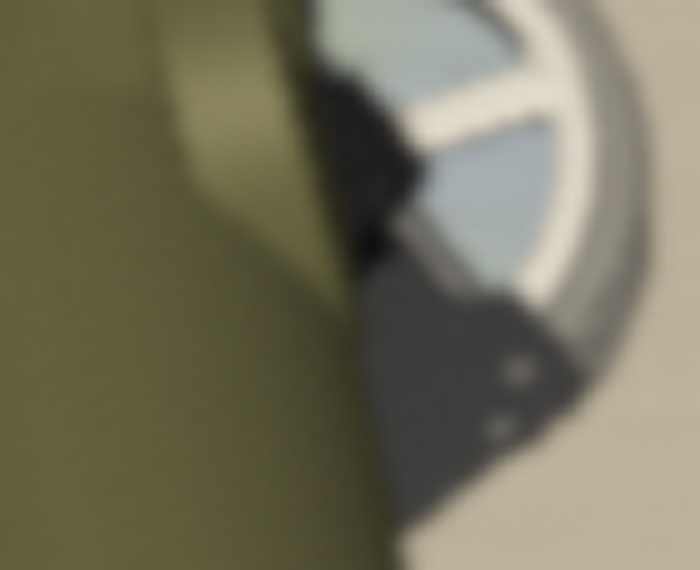

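The arm covers most of the top view; the one visible spoke (from (420,125) to (550,90)) fits. Notch is about 170° and pin about 170.5°, well within 4°. Next: move over the hub and press gently.

```bash
python3 w.py 128,0.5,.175
```

```text
t 8.38 p [0.5057 0.0976 0.237 ] yaw 38.1 F [ 0.1 -0.6 -0.1] z-axis [-0.001 -0.    -1.   ]
128.0 [-3.3  -0.36  4.8 ] turn 0.1
```

```bash
python3 -m inch '[-1.6,-0.2,0,0,-3.3,-0.36,1.5,0,-3.3,-0.36,3,0,-3.3,-0.36,4.8,0,-3.3,-0.36,4.8,0]'; python3 w.py 128,0.5,.152; python3 -m inch '[0,0,0.5,0,0,0,1,0,0,0,1.5,0,0,0,1.9,0,0,0,2.1,0]'; python3 w.py 128,0.5,.142
```

```text
time_s: 9.0
tool_pos: [0.5222, 0.0699, 0.1874]
ee_rot: [-1.373, -2.822, 0.004]
wrist_force: [0.5, -0.6, -0.2]
grip_width: 0.002
finger_force: 0.0
t 9.0 p [0.5222 0.0699 0.1874] yaw 38.1 F [ 0.5 -0.6 -0.2] z-axis [-0.004 -0.001 -1.   ]
128.0 [-0.11  0.06  2.14] turn 0.1
time_s: 9.62
tool_pos: [0.5237, 0.0696, 0.1683]
ee_rot: [-1.375, -2.824, 0.0]
wrist_force: [0.1, 0.2, -0.0]
grip_width: 0.007
finger_force: 0.0
t 9.62 p [0.5237 0.0696 0.1683] yaw 38.1 F [ 0.1  0.2 -0. ] z-axis [-0. -0. -1.]
128.0 [ 0.02 -0.05  1.23] turn 0.1
```

Centred over the hub and 2 mm above it. Pressing in small steps.

```bash
python3 -m inch '[0,0,0.1,0,0,0,0.2,0,0,0,0.3,0,0,0,0.4,0,0,0,0.4,0]'; python3 -m inch '[0,0,0.1,0,0,0,0.2,0,0,0,0.2,0]'
```

```text
time_s: 10.25
tool_pos: [0.524, 0.0696, 0.1656]
ee_rot: [1.375, 2.824, 0.001]
wrist_force: [-1.3, -0.9, 5.3]
grip_width: 0.005
finger_force: 2.8
time_s: 10.62
tool_pos: [0.524, 0.0696, 0.1637]
ee_rot: [1.375, 2.824, 0.001]
wrist_force: [-1.6, 0.4, 6.3]
grip_width: 0.005
finger_force: 3.1
```

```bash
python3 -m inch '[0,0,0.1,0,0,0,0.2,0,0,0,0.3,0,0,0,0.3,0]'; python3 -m inch '[0,0,0.1,0,0,0,0.2,0,0,0,0.3,0,0,0,0.3,0]'
```

```text
time_s: 11.12
tool_pos: [0.524, 0.0696, 0.1607]
ee_rot: [1.376, 2.824, 0.001]
wrist_force: [-2.5, 0.7, 6.3]
grip_width: 0.007
finger_force: 3.2
time_s: 11.62
tool_pos: [0.524, 0.0696, 0.1577]
ee_rot: [1.375, 2.824, 0.001]
wrist_force: [-2.0, -0.4, 6.6]
grip_width: 0.006
finger_force: 3.2
```

```bash
python3 -m inch '[0,0,0.1,0,0,0,0.2,0,0,0,0.2,0]'; python3 -m inch '[0,0,0.1,0,0,0,0.1,0,0,0,0.1,0]'
```

```text
time_s: 12.0
tool_pos: [0.524, 0.0696, 0.156]
ee_rot: [1.376, 2.824, 0.001]
wrist_force: [-3.9, -0.4, 7.7]
grip_width: 0.003
finger_force: 3.9
time_s: 12.38
tool_pos: [0.524, 0.0696, 0.1559]
ee_rot: [1.376, 2.824, 0.002]
wrist_force: [-5.3, -1.0, 13.6]
grip_width: 0.007
finger_force: 6.7
```

It stopped at 142 mm, the fully-home height, and the force is rising. One firm, gentle confirmation press, then retract and look.

```bash
python3 -m inch '[0,0,0.1,0,0,0,0.1,0]'; python3 -m inch '[0,0,-0.5,0,0,0,-2,0,0,0,-5,0,0,0,-10,0,0,0,-12,0]'; python3 -m inch '[0,0,0,0,5,0,0,0,10,0,0,0,15,0,0,0,15,0,0,0]'; python3 b.py 6;  python3 - <<'E'
from h import *
g=cv2.imread('pics/s6.png');t=cv2.imread('pics/t6.png')
cv2.imwrite('pics/m6.png',np.vstack([g[:300],cv2.resize(t,(300,300)) if 0 else np.hstack([cv2.resize(t,(300,300)),np.zeros((300,500,3),np.uint8)])]))
E
```

```text
time_s: 12.62
tool_pos: [0.524, 0.0696, 0.1559]
ee_rot: [1.376, 2.824, 0.002]
wrist_force: [-7.2, -1.3, 18.6]
grip_width: 0.006
finger_force: 9.5
time_s: 13.25
tool_pos: [0.5251, 0.0696, 0.2763]
ee_rot: [1.374, 2.821, 0.005]
wrist_force: [-0.4, -0.6, -0.5]
grip_width: 0.008
finger_force: 0.0
time_s: 13.88
tool_pos: [0.4282, 0.191, 0.2711]
ee_rot: [-1.363, -2.828, 0.002]
wrist_force: [0.9, -0.6, -0.3]
grip_width: 0.004
finger_force: 0.0
tcp [190.4016953  237.50743591] [202.72248098 136.64507028] base [281.38495898 407.77016969] [125.12236068 365.19294764]
```

View pics/m6.png

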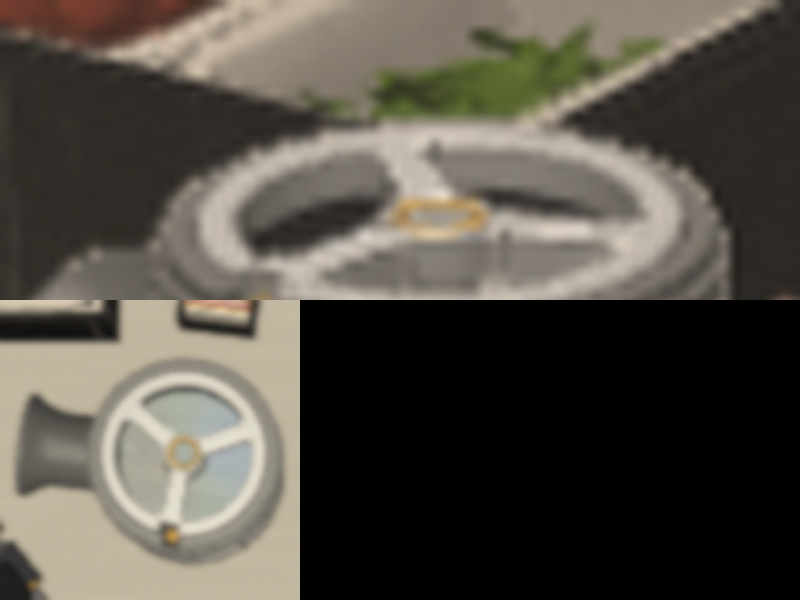

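The plate is down flush: the bush dropped from row 177 to 215 in the scene crop. The brass pin shows inside the notch at (172,535) in the top crop, and the arm is clear. Handing in.

```bash
python3 -c "
from station import arm
s=arm.read_state();print(s['time_s'],s['wrist_force']);print(arm.close_job())"
```

```text
13.975 [ 0.34751327 -0.32952051  0.45852901]
the job is handed in; nothing more can be done
None
```

The plate is turned so its notch sits on the brass pin and is pressed fully home (upper face at 142 mm, peak reading about 19 N); the arm finished clear, and I handed the job in at 14 s.

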